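# Load milling balls and index the loading slide

### The arm

A 6-joint arm with a two-finger parallel gripper is mounted at the origin on the work surface. World frame = base frame: x ahead of the robot, y to its left, z up, the work surface at z = 0. Lengths are in m, angles in rad, forces in N, time in s.
With the tool pointing down it reaches from about 0.35 to 0.775 m from the base axis. Payload 7.3 kg.
Tool frame: the origin (TCP) lies on the centre line of the jaws, within the pads' length; the fingertips stand 25 mm ahead of it and the grasp point (between the pads) lies 6 mm ahead of it; y points along the fingers, z is the direction in which the jaws open and shut, and the axes are right-handed (so a half turn about y gives the same grasp; the last joint's range is limited). The gripper opens to 92 mm and grips with 3 to 60 N. Pads are 19 mm wide; open, the fingers measure 130 mm over their backs; the gripper's body (75 mm by 190 mm) begins 47 mm behind the grasp point.
Start: joints at [-1.453, 0.342, 1.524, -0, 1.275, -0.146], TCP at [0.137, -0.507, 0.252] pointing down, gripper open.
Joint ranges: [-2.53, 2.53], [-0.77, 2.02], [0.04, 2.7], [-1, 4.14], [0.28, 2.66], [-3.11, 3.11]. Speed limits (rad/s): [2.57, 2.57, 3.14, 3.14, 3.14, 3.14].

### API

Orientations are given as a unit quaternion [x, y, z, w].
In Python, from rig import r, grab_frame gives the robot as it stands.
- The arm moves only by the tool drive_tool, never from a script. Its argument "deltas" is text: rows parted by semicolons, each of 4 numbers parted by spaces: the shift along the tool's x, y, z in cm, then the turn about the tool's y in units of 5 degrees (1.0 is 5 degrees). A call has 1 to 8 rows; each row is the pose to reach, as a shift and turn from the pose commanded when the call began, along the tool's axes at that moment; what a row does not reach only later rows make up. A row lasts 1/12 s, in which the tool goes at most 41.7 mm and 7.16 degrees, less where a joint would pass 70% of its speed; a pose out of reach is approached as far as the arm can. A call with a gripper value outside its range is refused whole. "gripper" is the opening, from 0 (shut) to 1 (fully open), set as the call begins (left out, the last holds). The fingers move at their own pace and stop on an object; "force" is the grip in N (left out, the last holds). Time passes only in rows, so rows that repeat a pose let the fingers close. It gives the time, the measured TCP pose, the force and the opening at its end, in the units of the state.
- r.state(): the state, without advancing time (a new reading comes with each control period).
- grab_frame(name): name is "scene" or "top"; returns a dict with "frame" (480x640x3 uint8, red, green, blue), "fovy" (degrees; the focal length in pixels is half the picture's height over the tangent of half this angle, whatever the lens; pixels are square), "cx", "cy" (the principal point, pixels), "distortion" ([k1, k2, p1, p2, k3] as OpenCV has them; the pictures are not rectified), "view" (4x4, takes a point from world to camera coordinates). Camera axes: x right, y up, looking along -z (the intrinsics and any distortion apply to the point x, -y, -z); pixel columns grow to the right and rows downward; lengths in m; the calibration is good to about 2 mm. A picture is of the moment at which its call begins. There is no depth.
- r.close_job(): hands the job in, once; it reports no verdict.
The state is a dict: "time": time; "joint_pos": joint angles; "joint_velocities": joint speeds; "joint_torque": joint torques, N m; "tool_pos": TCP position; "tcp_rot": TCP orientation; "ft_force": force on the tool from outside, world axes, zero at the start; "moment": the same for the moment, N m; "gripper_width": opening from 0.0 (shut) to 1.0 (fully open).
Only numpy, scipy, OpenCV 4.12 (cv2) and the standard library are available. Lean on these libraries where they do the work, as an engineer would, in place of code of your own. Each camera call takes 0.05 s, during which the arm holds its last target. There are 200 camera calls.

### The job

With the metal scoop, and without touching the balls with the fingers or knocking over the slip bottle, scoop at least four of the five ceramic milling balls out of the grey tray and tip them into the white box on the loading slide, leaving the slide near its starting end. Then stand the scoop back on the bench, upright on its flat bottom, and let go of it. Last, grip the slide by its black post, slide it along the rail until you feel its spring ball drop into the notch, and finish while still holding the post there, ball in the notch: do not let go.

Things in the scene. Friction and masses are not known exactly. Their poses are not given: they have to be found in the camera images.
- tray: Fixed grey tray. Origin: centre of underside; x long axis, y across. Floor 4 mm above bench, flat for x -110 to +110 mm, 116 mm wide inside; side and +x walls 26 mm high. At x = -110 mm a 55 degree ramp rises towards -x, 28 mm high at x = -127 mm: balls pushed against it roll back into a scoop. Balls start at x -90 to -20 mm; x above -15 mm is empty, to set the scoop down in.
- ball0_center (a point): Centre of a white ceramic milling ball, 20 mm diameter, about 15 g; it rolls freely.
- ball1_center (a point): Centre of a white ceramic milling ball, 20 mm diameter, about 15 g; it rolls freely.
- ball2_center (a point): Centre of a white ceramic milling ball, 20 mm diameter, about 15 g; it rolls freely.
- ball3_center (a point): Centre of a white ceramic milling ball, 20 mm diameter, about 15 g; it rolls freely.
- ball4_center (a point): Centre of a white ceramic milling ball, 20 mm diameter, about 15 g; it rolls freely.
- scoop: Aluminium scoop, 0.11 kg, standing on its flat floor; mouth to its -x. Origin on its underside. Floor 2 mm thick, x -45 (lip) to +37 mm, 100 mm wide; side walls 30 mm high from x -29 mm back, back wall 34 mm. Wooden grip: upright 18 x 18 mm bar at x = +46 mm, y = 0, 112 mm tall. Balls stay in with the mouth tilted up 15 to 25 degrees, roll out with it down 30 to 40 degrees.
- scoop_grip (a point): Point on the axis of the scoop's grip bar, 85 mm above the scoop's underside, where it can be gripped.
- rail: Grey base with steel rails, fixed to the bench, 170 mm (x) by 410 mm (y). Origin: centre of its underside (base spans x -75 to +95 mm); its y axis is the sliding direction.
- carriage (a joint): Slide position along the rail's +y, m: 0 at the -y stop, 0.17 at the other; starts below 0.03. Slides at 2 to 4 N. Somewhere between 0.07 and 0.14 (varies) the ball drops into the notch: the slide pulls itself forward over the last mm, then resists further motion with about 8 N until some 4 mm beyond. Let loose within 4 mm of the notch it pulls itself to the middle.
- detent (a joint): How far the spring ball under the slide's steel plunger has dropped, in m: 0 while riding on the bar, 0.0055 when seated in the notch; it loses 1 mm for each mm off the notch's middle.
- loadbox: White open box fixed on the slide. Origin: centre of its underside, 34 mm above the bench; axes as the rail's. Outside 120 (x) x 120 (y) x 50 mm high, walls 4 mm; rim 84 mm above the bench. A steel plunger housing on its +x side is lower than the rim.
- box_mid (a point): Point on the box's axis, 5 mm above its underside; a ball lying in the box has its centre within 67 mm of it.
- post: Black square post on the slide, 20 x 20 x 68 mm, to be gripped; 125 mm from the box centre on the -y side. Origin: centre of its foot, 34 mm above the bench; top 102 mm above the bench.
- post_grip (a point): Point on the axis of the post, 79 mm above the bench, where it can be gripped.
- notchbar: Steel bar, 14 mm wide, lying on the rail's base on the far (+x) side under the plunger, top 26 mm above the bench. Origin: on its underside, at its V notch (14 mm wide, 7 mm deep).
- slip: Closed reddish slip bottle, 72 mm diameter, 170 mm tall, standing behind the rail; origin at the centre of its underside.
Mind the look-alikes: they are no part of the job. Leave any red or yellow look-alike of the scoop alone.

How it is judged:
On the way, in this order (a step that is already met when the one before it is completed fails the run):
1. at least four balls are in the white box, the slide still near its starting end (below 50 mm) ((distance between each of ball0_center, ball1_center, ball2_center, ball3_center and box_mid below 0.0675 m or distance between each of ball0_center, ball1_center, ball2_center, ball4_center and box_mid below 0.0675 m or distance between each of ball0_center, ball1_center, ball3_center, ball4_center and box_mid below 0.0675 m or distance between each of ball0_center, ball2_center, ball3_center, ball4_center and box_mid below 0.0675 m or distance between each of ball1_center, ball2_center, ball3_center, ball4_center and box_mid below 0.0675 m) and value of joint carriage below 0.05 m), for 0.2 s.
2. the scoop stands upright on the bench, let go, the slide still near its starting end (below 50 mm) (height (world z) of scoop below 0.012 m and angle between scoop's own z axis and vertical below 0.15 rad and contact force between the fingers and scoop below 0.1 N and value of joint carriage below 0.05 m), for 0.2 s.
At the end, for the whole second after the job is handed in: The fingers hold the black post (over 1 N) with the slide at rest and the spring ball down in the notch (dropped over 3 mm of 5.5, so within about 2 mm of the middle); at least four balls lie in the white box; the scoop stands released and upright (within 0.15 rad, underside below 12 mm) (value of joint detent above 0.003 m and contact force between the fingers and post above 1 N and velocity of joint carriage between -0.01 and 0.01 m/s and (distance between each of ball0_center, ball1_center, ball2_center, ball3_center and box_mid below 0.0675 m or distance between each of ball0_center, ball1_center, ball2_center, ball4_center and box_mid below 0.0675 m or distance between each of ball0_center, ball1_center, ball3_center, ball4_center and box_mid below 0.0675 m or distance between each of ball0_center, ball2_center, ball3_center, ball4_center and box_mid below 0.0675 m or distance between each of ball1_center, ball2_center, ball3_center, ball4_center and box_mid below 0.0675 m) and height (world z) of scoop below 0.012 m and angle between scoop's own z axis and vertical below 0.15 rad and contact force between the fingers and scoop below 0.1 N and linear speed of scoop below 0.02 m/s); the arm keeps its last pose, push and grip.
It fails at once if the fingers touch a ball (contact force between the fingers and ball0 above 0.2 N or contact force between the fingers and ball1 above 0.2 N or contact force between the fingers and ball2 above 0.2 N or contact force between the fingers and ball3 above 0.2 N or contact force between the fingers and ball4 above 0.2 N).
It fails at once if the slip bottle is knocked over (angle between slip's own z axis and vertical above 0.5 rad).
It also fails if it takes over 72 s, if anything falls off the work surface, if the arm or the gripper's body presses on something with over 40 N, if the wrist force passes 120 N, or if a joint passes its speed limit or range.

## Working session

There is one attempt and no reset: what is moved stays moved. The work goes in short steps, Python scripts to look and compute and a tool call to move; the robot and the scene stay as the last step left them, time stands still between calls to the robot, and variables do not carry over. Pictures are saved under pics/ and viewed, about 8 in all and at most 12, crops included, and the job is handed in when it is done.

Besides the shell and the picture viewer there is one more tool, called after "Request:" by a JSON object that holds its "op" and its "data". drive_tool: Moves the arm, as the interface text tells. Its arguments: {"type":"object","properties":{"deltas":{"type":"string"},"gripper":{"type":"number"},"force":{"type":"number"}},"required":["deltas"]}

```bash
mkdir -p pics; cat > h.py <<'E'
from rig import r, grab_frame
import numpy as np, cv2
def save(f,n): cv2.imwrite('pics/'+n,cv2.cvtColor(f['frame'],cv2.COLOR_RGB2BGR))
def K(f):
    fl=240/np.tan(np.radians(f['fovy'])/2); return np.array([[fl,0,f['cx']],[0,fl,f['cy']],[0,0,1.]])
def ray(f,u,v,z):
    p=cv2.undistortPoints(np.array([[[u,v]]],float),K(f),np.array(f['distortion'],float))[0,0]
    V=np.array(f['view']);R=V[:3,:3];c=-R.T@V[:3,3]
    d=R.T@np.array([p[0],-p[1],-1]); return c+d*(z-c[2])/d[2]
def proj(f,P):
    V=np.array(f['view']);q=(V[:3,:3]@np.array(P).T).T+V[:3,3]; q=q*[1,-1,-1]
    return cv2.projectPoints(q.reshape(-1,1,3),np.zeros(3),np.zeros(3),K(f),np.array(f['distortion'],float))[0][:,0]
E
python3 - <<'E'
from h import *
print(r.state())
for n in('scene','top'):
    f=grab_frame(n);save(f,n+'0.png');print(n,f['fovy'],f['cx'],f['cy'],f['distortion'],np.array(f['view']).round(3).tolist())
E
```

```text
{'time': 0.0, 'joint_pos': array([-1.45298720e+00,  3.42706437e-01,  1.52504479e+00,  4.35786048e-06,
        1.27540851e+00, -1.46035188e-01]), 'joint_velocities': array([ 0.00058806,  0.00027002,  0.00087724, -0.00022537, -0.00113427,
        0.00016849]), 'joint_torque': array([-4.38348679e-04, -4.31243920e+01, -2.44222856e+01,  7.18801282e-02,
        5.60044439e-02, -1.52467323e-04]), 'tool_pos': array([ 0.13687585, -0.50644459,  0.2510437 ]), 'tcp_rot': array([-0.09300295,  0.70151647, -0.70040852,  0.09302153]), 'ft_force': array([-0.19438531, -0.55267057,  0.25171111]), 'moment': array([-0.01336054,  0.02855886,  0.03136391]), 'gripper_width': 1.0012305413324838}
scene 56.19084279789348 324.70667536927857 236.78323190985492 [-0.04278524  0.          0.          0.          0.        ] [[0.309, 0.951, -0.011, -0.097], [-0.721, 0.241, 0.65, 0.343], [0.62, -0.193, 0.76, -1.246], [0.0, 0.0, 0.0, 1.0]]
top 57.71623372698872 322.17681014725156 241.05721557705036 [-0.02269124  0.          0.          0.          0.        ] [[-0.016, -1.0, 0.015, -0.081], [0.993, -0.014, 0.117, -0.54], [-0.117, 0.017, 0.993, -1.079], [0.0, 0.0, 0.0, 1.0]]
```

View pics/scene0.png

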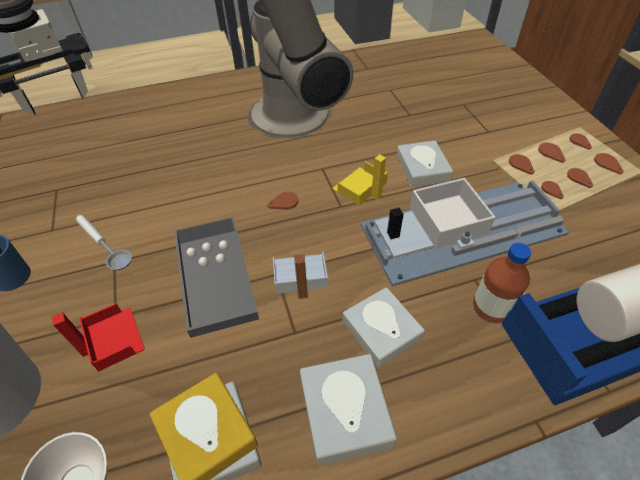

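View pics/top0.png

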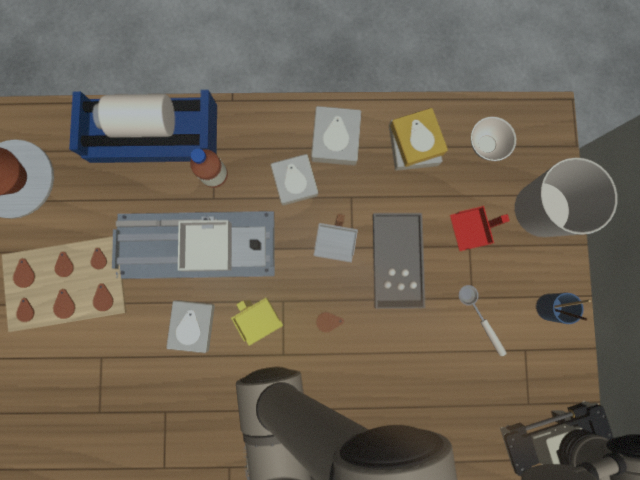

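The scene view shows the grey tray with the balls around (208,250), the metal scoop at (300,272) and the rail with the white box at (452,212) and black post at (395,222). In the top view, the tray is at (398,260) with its balls near the robot end. The metal scoop is at (336,243) with its brown grip at (340,218), the box is at (204,245), the post at (255,245) and the bottle at (210,168).

```bash
python3 - <<'E'
from h import *
f=grab_frame('top');im=f['frame'];hsv=cv2.cvtColor(im,cv2.COLOR_RGB2HSV)
s=grab_frame('scene')
def rect(mask,roi,z,name,k=3):
    x0,y0,x1,y1=roi;m=np.zeros(mask.shape,np.uint8);m[y0:y1,x0:x1]=mask[y0:y1,x0:x1]
    m=cv2.morphologyEx(m,cv2.MORPH_OPEN,np.ones((k,k),np.uint8))
    cs=cv2.findContours(m,0,1)[0]
    if not cs: print(name,'none');return
    c=max(cs,key=cv2.contourArea)
    w=np.array([ray(f,*p[0],z)[:2]*1000 for p in c],np.float32)
    print(name,cv2.contourArea(c),cv2.minAreaRect(w), 'px',c[:,0].min(0),c[:,0].max(0))
H,S,V=[hsv[...,i].astype(int) for i in range(3)]
g=(S<60)*255
rect((g>0)&(V<130)&(V>30),(360,200,440,320),.026,'tray')
rect((S<60)&(V>110),(305,220,365,270),.02,'scoopbody')
rect((S<60)&(V>150),(165,205,232,285),.084,'box')
rect((V<50),(238,225,272,265),.102,'post',1)
rect((S<90)&(V>60)&(V<220),(100,200,285,290),.02,'rail')
rect((H<12)&(S>90)&(V<140),(330,208,350,232),.1,'grip',1)
for (u,v) in ((392,272),(405,272),(388,285),(401,287),(413,286)): print('ball',ray(f,u,v,.014).round(3))
for n,uv,z in(('bottlefoot',(213,178),.02),('cap',(198,156),.17)): print(n,ray(f,*uv,z).round(3))
c=lambda a:cv2.resize(a,None,fx=5,fy=5,interpolation=cv2.INTER_CUBIC)
a=c(im[200:320,310:440]); cv2.imwrite('pics/c1.png',a[...,::-1])
E
```

```text
tray 4582.5 ((488.92828369140625, -282.9744873046875), (128.5251007080078, 242.14828491210938), 89.48493194580078) px [373 213] [424 307]
scoopbody 1300.0 ((536.4715576171875, -122.31307220458984), (104.20243072509766, 88.99568176269531), 79.28176879882812) px [314 223] [357 262]
box 1812.0 ((522.1763916015625, 193.9554901123047), (109.76242065429688, 101.5977554321289), 0.5575217008590698) px [185 224] [227 269]
post none
rail 11974.5 ((523.6940307617188, 252.3787078857422), (463.9122619628906, 204.0465545654297), 89.24588775634766) px [100 210] [280 289]
grip 2.5 ((571.851318359375, -131.66917419433594), (3.80728816986084, 7.715156078338623), 70.63117218017578) px [339 222] [341 225]
ball [ 0.458 -0.268  0.014]
ball [ 0.457 -0.302  0.014]
ball [ 0.424 -0.256  0.014]
ball [ 0.419 -0.29   0.014]
ball [ 0.421 -0.321  0.014]
bottlefoot [0.71  0.195 0.02 ]
cap [0.722 0.194 0.17 ]
```

View pics/c1.png

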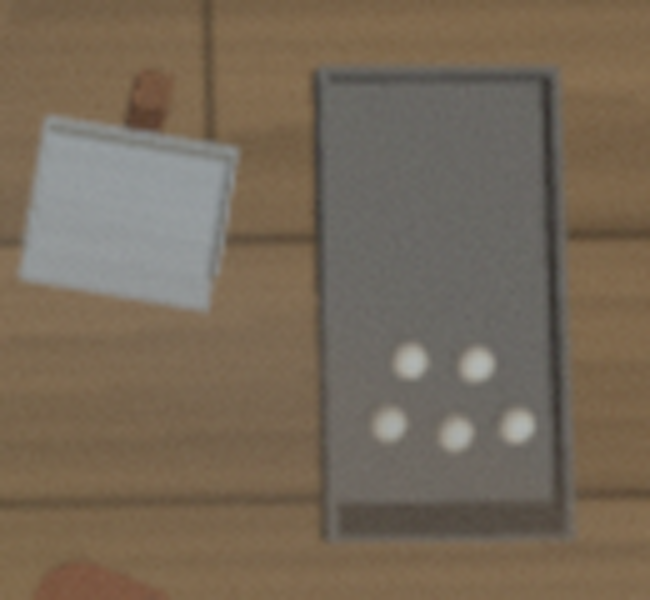

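The crop shows the scoop's lip corners at crop pixels (18,277) and (210,311), its back rim at (45,115) to (239,148) and its grip top at (153,77). The tray's outer corners are at (316,68), (559,66), (572,540) and (323,541), with the ramp foot at y=501.

```bash
cat >> h.py <<'E'
from scipy.spatial.transform import Rotation as Ro
def to(p,zdir=None):
    """tool-frame delta rows (cm, 5deg units) from the present pose to tcp p with jaw yaw (deg of tool z in world)"""
    s=r.state();R=Ro.from_quat(s['tcp_rot']);M=R.as_matrix();d=M.T@(np.array(p)-s['tool_pos'])*100
    yaw=np.degrees(np.arctan2(M[1,2],M[0,2])); t=0
    if zdir is not None:
        e=(zdir-yaw+90)%180-90; t=-e/5   # tool y is down: + turn lowers yaw
    print('tcp',s['tool_pos'].round(4),'yawz',yaw.round(2),'delta',d.round(2),'turn',round(t,2),'t',round(s['time'],2))
E
python3 - <<'E'
from h import *
f=grab_frame('top')
w=lambda p,z:ray(f,310+p[0]/5,200+p[1]/5,z)[:2]*1000
print('tray',[w(p,.026).round(0) for p in((316,68),(559,66),(572,540),(323,541))])
print('foot',[w(p,.004).round(0) for p in((338,501),(557,501))])
l=[w(p,.002) for p in((18,277),(210,311))];b=[w(p,.034) for p in((45,115),(239,148))]
print('lip',l,'back',b,np.hypot(*(l[0]-l[1])));g=w((153,79),.112);print('grip',g)
v=l[1]-l[0];w2=b[1]-b[0]
for q in(v,w2):print('yaw of scoop y dir',np.degrees(np.arctan2(q[1],q[0])))
m=(l[0]+l[1])/2;mb=(b[0]+b[1])/2;print('mid',m,mb,np.linalg.norm(mb-m),np.linalg.norm(g-m))
s=r.state()['tool_pos']
# sideways look of post & bottle & box
V=f['frame'].astype(int).sum(2)
mk=(V[225:265,240:272]<120).astype(np.uint8);ys,xs=np.nonzero(mk);print('post',len(xs),ray(f,240+xs.mean(),225+ys.mean(),.08))
to((g[0]/1000,g[1]/1000,.252),80)
E
```

```text
tray [array([ 609., -222.]), array([ 608., -349.]), array([ 365., -345.]), array([ 366., -219.])]
foot [array([ 386., -230.]), array([ 384., -344.])]
lip [array([504.57950979, -66.1427971 ]), array([ 485.33933399, -166.12161081])] back [array([584.88933632, -81.17962229]), array([ 566.49561481, -180.24284737])] 101.8132975403134
grip [ 589.13768938 -132.18372285]
yaw of scoop y dir -100.89297694571171
yaw of scoop y dir -100.51869632498567
mid [ 494.95942189 -116.13220395] [ 575.69247556 -130.71123483] 82.0388572321612 95.53636650615137
post 0 [nan nan nan]
tcp [ 0.1369 -0.5067  0.2514] yawz -74.89 delta [-5.342e+01 -4.000e-02 -2.436e+01] turn 5.02 t 0.25<stdin>:14: RuntimeWarning: Mean of empty slice.
  ret = ret.dtype.type(ret / rcount)
```

Request:
{"op": "drive_tool", "data": {"deltas": "-53.1 0 -24.4 5.1; -53.1 0 -24.4 5.1; -53.1 0 -24.4 5.1; -53.1 0 -24.4 5.1; -53.1 0 -24.4 5.1; -53.1 0 -24.4 5.1; -53.1 0 -24.4 5.1; -53.1 0 -24.4 5.1", "gripper": 1}}

```text
time: 0.92
tool_pos: [0.3867, -0.2984, 0.2519]
tcp_rot: [-0.064, -0.704, 0.704, 0.064]
ft_force: [0.4, -1.6, 0.1]
gripper_width: 0.998
```

```bash
python3 -c "
from h import *
to((.585,-.1325,.22),-100.6)"
```

```text
tcp [ 0.3867 -0.2984  0.2519] yawz -100.4 delta [-16.51   3.18 -19.9 ] turn 0.04 t 0.92
```

Request:
{"op": "drive_tool", "data": {"deltas": "-16.5 3.2 -19.9 0; -16.5 3.2 -19.9 0; -16.5 3.2 -19.9 0; -16.5 3.2 -19.9 0; -16.5 3.2 -19.9 0; -16.5 3.2 -19.9 0; -16.5 3.2 -19.9 0; -16.5 5.2 -19.9 0"}}

```text
time: 1.58
tool_pos: [0.5873, -0.1319, 0.202]
tcp_rot: [-0.065, -0.704, 0.705, 0.06]
ft_force: [0.0, -0.1, 0.6]
gripper_width: 1.0
```

```bash
python3 -c "
from h import *
to((.585,-.1325,.091),-100.6)
f=grab_frame('scene');a=cv2.resize(f['frame'][180:330,230:390],None,fx=4,fy=4);cv2.imwrite('pics/s1.png',a[...,::-1])"
```

```text
tcp [ 0.5873 -0.1319  0.202 ] yawz -100.14 delta [ 0.28 11.09  0.09] turn 0.09 t 1.58
```

View pics/s1.png

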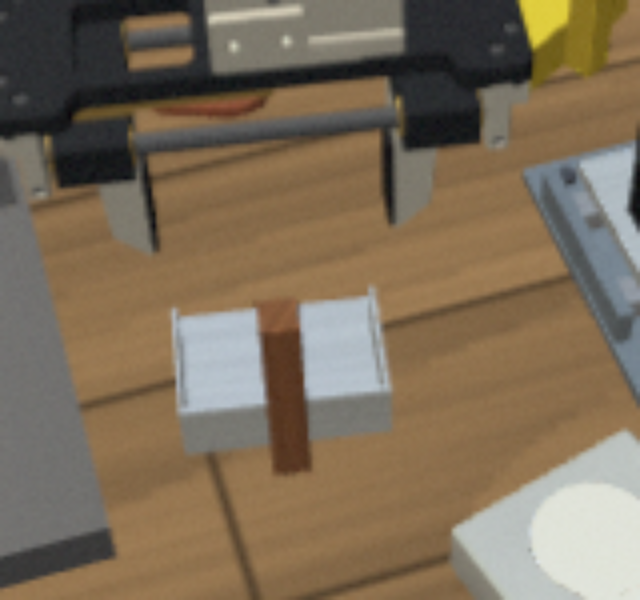

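The crop shows the open fingers centred over the brown bar. The bar reaches down to about the bench at crop pixel (290,470).

Request:
{"op": "drive_tool", "data": {"deltas": "0.2 4 0 0; 0.2 8 0 0; 0.2 11.1 0 0; 0.2 11.1 0 0; 0.2 11.1 0 0; 0.2 11.1 0 0"}}

```text
time: 2.13
tool_pos: [0.5827, -0.1346, 0.0908]
tcp_rot: [-0.065, -0.704, 0.704, 0.063]
ft_force: [0.5, 0.0, 1.3]
gripper_width: 1.003
```

Request:
{"op": "drive_tool", "data": {"deltas": "0 0 0 0; 0 0 0 0; 0 0 0 0; 0 0 0 0; 0 0 0 0; 0 0 0 0; 0 0 0 0; 0 0 0 0", "gripper": 0, "force": 20}}

```text
time: 2.8
tool_pos: [0.5817, -0.1337, 0.0887]
tcp_rot: [-0.064, -0.704, 0.704, 0.064]
ft_force: [0.5, -0.5, -0.7]
gripper_width: 0.469
```

Request:
{"op": "drive_tool", "data": {"deltas": "0 0 0 0; 0 0 0 0; 0 0 0 0; 0 0 0 0; 0 0 0 0; 0 0 0 0; 0 0 0 0; 0 0 0 0"}}

```text
time: 3.47
tool_pos: [0.5817, -0.1337, 0.0887]
tcp_rot: [-0.064, -0.704, 0.704, 0.064]
ft_force: [-0.7, 0.7, 0.2]
gripper_width: 0.196
```

Request:
{"op": "drive_tool", "data": {"deltas": "0 0.3 0 0; -0.4 0.3 0 0; -0.8 0.3 0 0; -1.2 0.3 0 0; -1.7 0.4 0 0; -2.2 0.4 0 0; -2.6 0.5 0 0; -3.0 0.5 0 0"}}

```text
time: 4.13
tool_pos: [0.6108, -0.139, 0.0843]
tcp_rot: [-0.063, -0.704, 0.704, 0.064]
ft_force: [-3.4, 0.8, 4.3]
gripper_width: 0.193
```

```bash
python3 -c "
from h import *
to((.585,-.1325,.091),-100.6);print(r.state()['ft_force'])
f=grab_frame('scene');a=cv2.resize(f['frame'][180:330,230:390],None,fx=4,fy=4);cv2.imwrite('pics/s2.png',a[...,::-1])"
```

```text
tcp [ 0.6108 -0.139   0.0843] yawz -100.38 delta [ 2.65 -0.67 -0.18] turn 0.04 t 4.13
[-3.44114242  0.84825642  4.27653337]
```

View pics/s2.png

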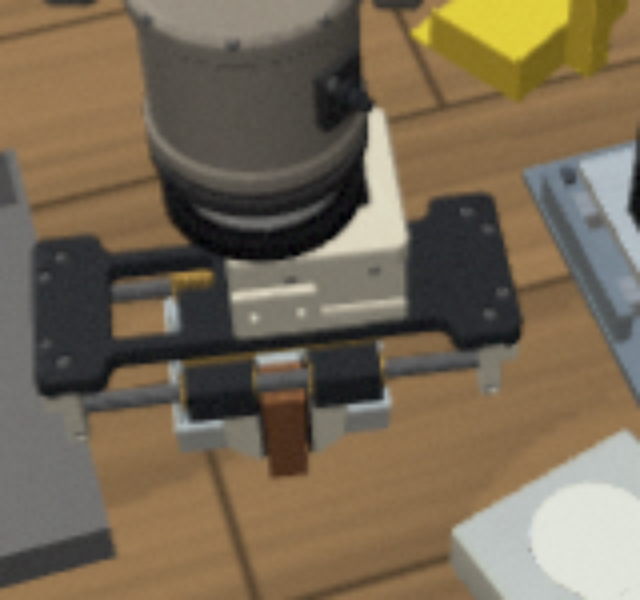

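The scoop tilted mouth-up about its rear foot, and the bar's foot stayed at (288,475), so it can pivot within the grip. Next I'll level it, lift it and carry it over the tray.

Request:
{"op": "drive_tool", "data": {"deltas": "0.8 -0.1 0 0; 1.6 -0.1 0 0; 2.4 -0.1 0 0; 3.0 -0.2 0 0; 3.3 -0.2 0 0; 3.3 -0.2 0 0"}}

```text
time: 4.68
tool_pos: [0.5779, -0.133, 0.0857]
tcp_rot: [0.064, 0.704, -0.704, -0.064]
ft_force: [0.3, -0.6, -1.7]
gripper_width: 0.194
```

Request:
{"op": "drive_tool", "data": {"deltas": "0 -2 0 0; 0 -4 0 0; 0 -6 0 0; 0 -6 0 0", "force": 30}}

```text
time: 5.02
tool_pos: [0.581, -0.134, 0.1497]
tcp_rot: [-0.067, -0.703, 0.705, 0.061]
ft_force: [2.0, 0.5, -1.0]
gripper_width: 0.196
```

```bash
python3 -c "
from h import *
to((.582,-.2853,.145),-90.8);print(r.state()['ft_force'])"
```

```text
tcp [ 0.581  -0.134   0.1497] yawz -100.39 delta [-2.82  0.51 14.87] turn -1.92 t 5.02
[ 1.96139614  0.46183876 -0.96229781]
```

Request:
{"op": "drive_tool", "data": {"deltas": "-1 0 4 -1; -2 0 8 -1.9; -2.8 0 12 -1.9; -2.8 0 14.9 -1.9; -2.8 0 14.9 -1.9; -2.8 0 14.9 -1.9; -2.8 0 14.9 -1.9"}}

```text
time: 5.6
tool_pos: [0.5791, -0.2842, 0.1447]
tcp_rot: [0.005, 0.708, -0.707, -0.006]
ft_force: [-0.1, 0.2, -0.5]
gripper_width: 0.193
```

```bash
python3 -c "
from h import *
to((.582,-.2853,.145),-90.8);print(r.state()['ft_force'])
f=grab_frame('top');a=cv2.resize(f['frame'][200:320,340:460],None,fx=5,fy=5,interpolation=2);cv2.imwrite('pics/t2.png',a[...,::-1])"
```

```text
tcp [ 0.5791 -0.2842  0.1447] yawz -90.91 delta [-0.29 -0.03  0.11] turn -0.02 t 5.6
[-0.07420584  0.17118847 -0.46056695]
```

View pics/t2.png

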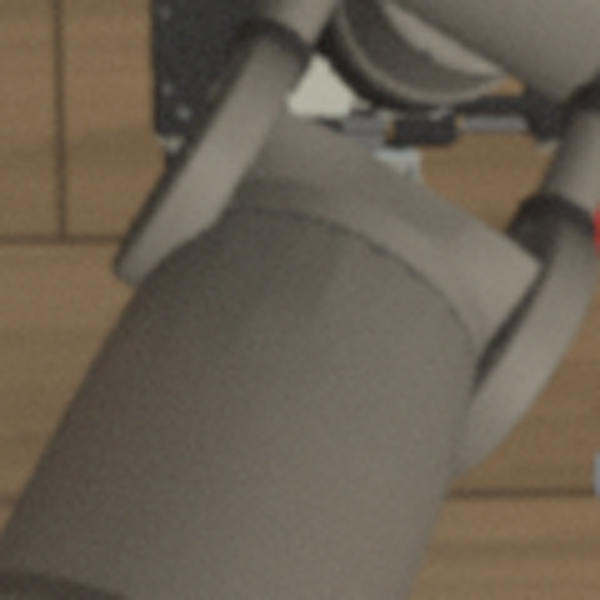

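The top view is blocked by the arm, so I'll lower the scoop and check with the scene camera.

Request:
{"op": "drive_tool", "data": {"deltas": "-0.2 1 0 0; -0.2 2 0 0; -0.2 3 0 0; -0.2 4 0 0; -0.2 5 0 0; -0.2 5 0 0"}}

```text
time: 6.15
tool_pos: [0.5802, -0.2838, 0.0925]
tcp_rot: [0.004, 0.708, -0.706, -0.007]
ft_force: [-1.2, 0.1, -1.1]
gripper_width: 0.193
```

```bash
python3 -c "
from h import *
to((.582,-.2853,.091),-90.8);print(r.state()['ft_force'])
f=grab_frame('scene');a=cv2.resize(f['frame'][190:340,130:290],None,fx=4,fy=4,interpolation=2);cv2.imwrite('pics/s3.png',a[...,::-1])"
```

```text
tcp [ 0.5802 -0.2838  0.0925] yawz -90.87 delta [-0.19  0.15  0.15] turn -0.01 t 6.15
[-1.2395816   0.14645918 -1.11631585]
```

View pics/s3.png

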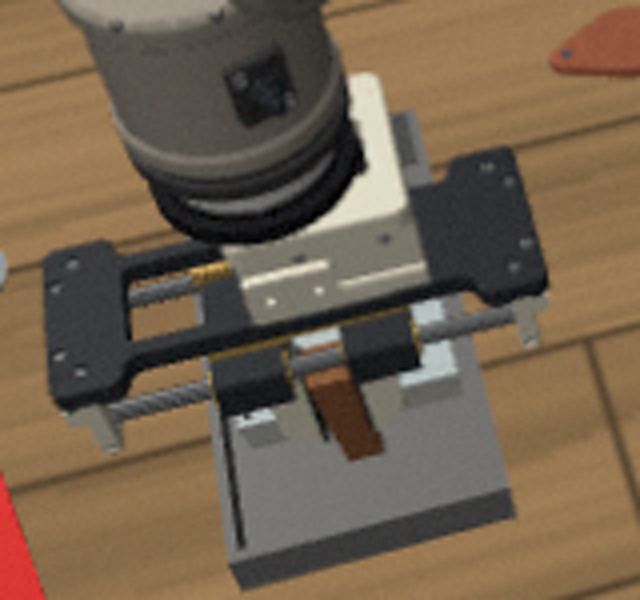

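The crop shows the scoop inside the tray: bar foot at (362,455), back-wall corners at (242,440) and (460,388).

```bash
python3 -c "
from h import *
f=grab_frame('scene')
w=lambda u,v,z:print((u,v),z,(ray(f,130+u/4,190+v/4,z)*1000).round(0))
for z in(.004,.01): w(348,460,z);w(382,450,z);w(242,443,z);w(460,395,z)
for p in((460,345),(236,412)): w(*p,.038)
w(513,490,.026);w(232,560,.026);w(452,290,.026)
e=proj(f,[[.589,-.2945,.004],[.589,-.2765,.004],[.571,-.335,.038],[.571,-.235,.038],[.571,-.335,.004],[.571,-.235,.004]]);print(((e-[130,190])*4).round(0).tolist())
"
```

```text
(348, 460) 0.004 [ 559. -292.    4.]
(382, 450) 0.004 [ 559. -276.    4.]
(242, 443) 0.004 [ 534. -339.    4.]
(460, 395) 0.004 [ 540. -235.    4.]
(348, 460) 0.01 [ 563. -292.   10.]
(382, 450) 0.01 [ 563. -276.   10.]
(242, 443) 0.01 [ 538. -338.   10.]
(460, 395) 0.01 [ 544. -235.   10.]
(460, 345) 0.038 [ 536. -229.   38.]
(236, 412) 0.038 [ 541. -334.   38.]
(513, 490) 0.026 [ 613. -222.   26.]
(232, 560) 0.026 [ 609. -347.   26.]
(452, 290) 0.026 [ 493. -226.   26.]
[[353.0, 515.0], [392.0, 504.0], [242.0, 467.0], [462.0, 408.0], [260.0, 506.0], [473.0, 448.0]]
```

The scoop is still about 17° mouth-up, because its foot slid while I was trying to level it. I'll shift it away from the balls, loosen the grip and level it by pressing down while dragging.

Request:
{"op": "drive_tool", "data": {"deltas": "-1.2 -0.5 0 0; -2.6 -0.5 0 0; -2.6 -0.5 0 0; -2.6 0.4 0 0; -2.6 0.6 0 0; -2.6 0.6 0 0"}}

```text
time: 6.75
tool_pos: [0.6065, -0.285, 0.0888]
tcp_rot: [0.005, 0.707, -0.707, -0.006]
ft_force: [-0.5, -0.3, -1.8]
gripper_width: 0.194
```

Request:
{"op": "drive_tool", "data": {"deltas": "0 0 0 0; 0 0.2 0 0; 0.4 0.2 0 0; 0.8 0.2 0 0; 1.2 0.2 0 0; 1.6 0.2 0 0; 2.0 0.2 0 0; 2.5 0.2 0 0", "force": 7}}

```text
time: 7.42
tool_pos: [0.5819, -0.2849, 0.0877]
tcp_rot: [-0.005, -0.707, 0.707, 0.005]
ft_force: [1.3, -0.1, 1.3]
gripper_width: 0.196
```

Request:
{"op": "drive_tool", "data": {"deltas": "0.4 0 0 0; 0.6 0 0 0; 0.6 0 0 0"}}

```text
time: 7.67
tool_pos: [0.5756, -0.2848, 0.0876]
tcp_rot: [0.005, 0.707, -0.707, -0.006]
ft_force: [-1.2, 0.8, 3.2]
gripper_width: 0.196
```

```bash
python3 -c "
from h import *
to((.582,-.2853,.091),-90.8);print(r.state()['ft_force'])
f=grab_frame('scene');a=cv2.resize(f['frame'][190:340,130:290],None,fx=4,fy=4,interpolation=2);cv2.imwrite('pics/s4.png',a[...,::-1])
e=proj(f,[[.589,-.2945,.004],[.589,-.2765,.004],[.571,-.335,.038],[.571,-.235,.038],[.571,-.335,.004],[.571,-.235,.004]]);print(((e-[130,190])*4).round(0).tolist())
"
```

```text
tcp [ 0.5756 -0.2848  0.0876] yawz -90.9 delta [-0.64 -0.34  0.04] turn -0.02 t 7.67
[-1.22979326  0.77813018  3.23226495]
[[353.0, 515.0], [392.0, 504.0], [242.0, 467.0], [462.0, 408.0], [260.0, 506.0], [473.0, 448.0]]
```

View pics/s4.png

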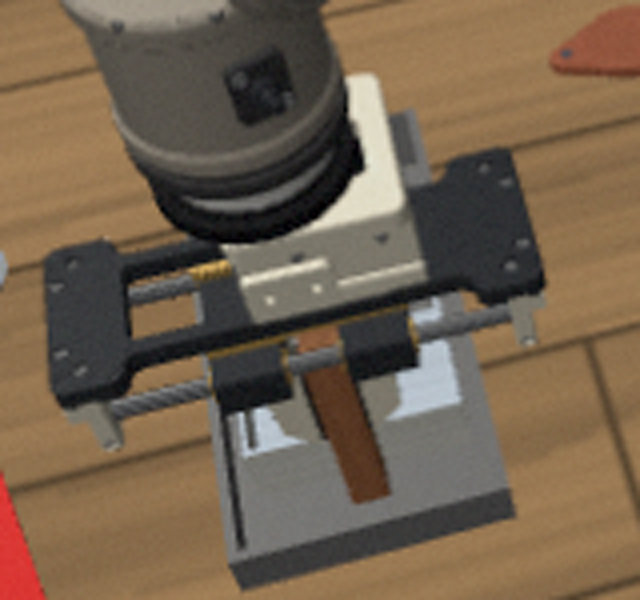

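The scoop is level in the tray and clear of the balls, with the bar foot at (372,500) and the back rim running (245,455) to (460,400). Next I push towards the ramp.

Request:
{"op": "drive_tool", "data": {"deltas": "0.5 0 0 0; 1.2 0 0 0; 2 0 0 0; 2.8 0 0 0; 3.6 0 0 0; 4.4 0 0 0; 5.2 0 0 0; 6 0 0 0", "force": 15}}

```text
time: 8.38
tool_pos: [0.5154, -0.2837, 0.0876]
tcp_rot: [0.005, 0.707, -0.707, -0.006]
ft_force: [1.6, 0.1, 1.1]
gripper_width: 0.194
```

Request:
{"op": "drive_tool", "data": {"deltas": "0.8 0 0 0; 1.6 0 0 0; 2.4 0 0 0; 3.0 0 0 0; 3.5 0 0 0; 3.8 0 0 0; 3.9 0 0 0; 3.9 0 0 0"}}

```text
time: 9.05
tool_pos: [0.477, -0.2831, 0.0876]
tcp_rot: [0.005, 0.707, -0.707, -0.006]
ft_force: [-0.3, -0.2, -1.1]
gripper_width: 0.198
```

Request:
{"op": "drive_tool", "data": {"deltas": "0.1 0 0 0; 0.2 0 0 0; 0.3 0 0 0; 0.3 0 0 0"}}

```text
time: 9.38
tool_pos: [0.4756, -0.2833, 0.0883]
tcp_rot: [-0.006, -0.707, 0.707, 0.005]
ft_force: [5.4, 0.6, 0.7]
gripper_width: 0.195
```

```bash
python3 -c "
from h import *
to((.476,-.2838,.088),-90.8);print(r.state()['ft_force'])
f=grab_frame('scene');a=cv2.resize(f['frame'][190:340,130:290],None,fx=4,fy=4,interpolation=2)
g=grab_frame('top');b=cv2.resize(g['frame'][210:330,360:440],None,fx=5,fy=5,interpolation=2)
print(a.shape,b.shape)
cv2.imwrite('pics/s5.png',cv2.resize(np.hstack([a,b]),(800,461))[...,::-1])
"
```

```text
tcp [ 0.4756 -0.2833  0.0883] yawz -90.89 delta [-0.04  0.03  0.05] turn -0.02 t 9.38
[5.4397646  0.57138305 0.69662059]
(600, 640, 3) (600, 400, 3)
```

View pics/s5.png

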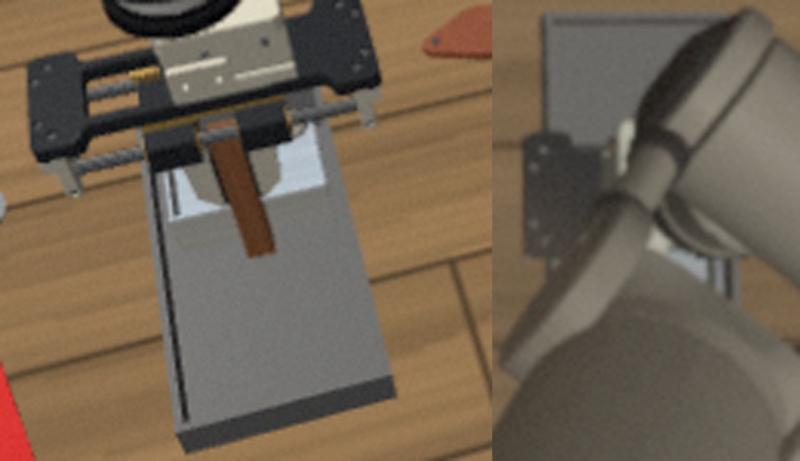

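Request:
{"op": "drive_tool", "data": {"deltas": "0 0.3 0 0; -0.2 0.4 0 0; -0.6 0.4 0 0; -1.0 0.4 0 0; -1.4 0.4 0 0; -1.8 0.4 0 0; -2.2 0.5 0 0; -2.6 0.5 0 0"}}

```text
time: 10.15
tool_pos: [0.4994, -0.2836, 0.083]
tcp_rot: [-0.004, -0.707, 0.707, 0.006]
ft_force: [-3.8, -0.3, 3.9]
gripper_width: 0.194
```

Request:
{"op": "drive_tool", "data": {"deltas": "-0.3 0.1 0 0; -0.6 0.1 0 0; -0.8 0.1 0 0; -0.8 0.1 0 0; -0.8 0.1 0 0; -0.8 0.1 0 0"}}

```text
time: 10.65
tool_pos: [0.5082, -0.2837, 0.0817]
tcp_rot: [-0.005, -0.707, 0.707, 0.006]
ft_force: [-3.5, -0.0, 4.0]
gripper_width: 0.195
```

```bash
python3 -c "
from h import *
to((.476,-.2838,.088),-90.8);print(r.state()['ft_force'])
f=grab_frame('scene');a=cv2.resize(f['frame'][180:300,150:270],None,fx=5,fy=5,interpolation=2)
cv2.imwrite('pics/s6.png',a[...,::-1])
"
```

```text
tcp [ 0.5082 -0.2837  0.0817] yawz -90.88 delta [ 3.22 -0.62  0.06] turn -0.02 t 10.65
[-3.50686524 -0.00549726  4.03770082]
```

View pics/s6.png

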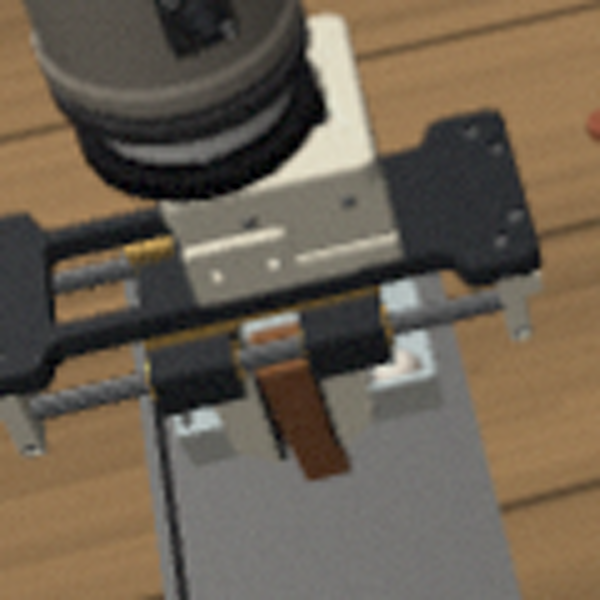

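The scoop is tilted mouth-up with a ball visible at (395,362) against the back wall. I'll firm up the grip and lift.

Request:
{"op": "drive_tool", "data": {"deltas": "0 0 0 0; 0 0 0 0; 0 -0.5 0 0; 0 -1.5 0 0; 0 -3 0 0; 0 -5 0 0; 0 -7 0 0; 0 -9 0 0", "force": 35}}

```text
time: 11.37
tool_pos: [0.5088, -0.2834, 0.1731]
tcp_rot: [0.006, 0.707, -0.707, -0.005]
ft_force: [-0.5, 0.3, -2.3]
gripper_width: 0.194
```

Request:
{"op": "drive_tool", "data": {"deltas": "0 -2 0 0; 0 -4 0 0; 0 -5.5 0 0; 0 -6.5 0 0; 0 -7 0 0; 0 -7 0 0"}}

```text
time: 11.87
tool_pos: [0.5089, -0.2838, 0.2428]
tcp_rot: [-0.006, -0.707, 0.707, 0.005]
ft_force: [-0.5, -0.7, -1.8]
gripper_width: 0.196
```

```bash
python3 -c "
from h import *
f=grab_frame('top')
for n,q in (('rim',((178,220),(229,220),(229,270),(178,270))),): print(n,[ (ray(f,*p,.084)[:2]*1000).round(0) for p in q])
print('ft',r.state()['ft_force'])
g=f['frame'][205:285,165:280]
s=grab_frame('scene')
im=np.hstack([cv2.resize(g,(500,348)),cv2.resize(s['frame'][150:320,130:280],(300,340))[:,:,:] if 0 else cv2.resize(s['frame'][130:320,130:290],(293,348))])
cv2.imwrite('pics/t7.png',im[...,::-1])
# white balls in tray
x=s['frame'].astype(int);m=(x.min(2)>165);m=m.astype(np.uint8)
n,l,st,c=cv2.connectedComponentsWithStats(m)
print([ (c[i].round(0).tolist(),int(st[i,4])) for i in range(1,n) if 150<c[i][0]<270 and 140<c[i][1]<330])
to((.592,.194,.242),-90)
"
```

```text
rim [array([589., 263.]), array([587., 139.]), array([465., 138.]), array([467., 261.])]
ft [ 0.2689419   0.33908897 -1.68273895]
[([169.0, 149.0], 33), ([204.0, 151.0], 1), ([194.0, 153.0], 2), ([199.0, 152.0], 1), ([179.0, 156.0], 2), ([165.0, 158.0], 3), ([212.0, 168.0], 18), ([180.0, 175.0], 29), ([212.0, 188.0], 242), ([161.0, 201.0], 15), ([165.0, 197.0], 21), ([167.0, 206.0], 7)]
tcp [ 0.5082 -0.2834  0.241 ] yawz -90.89 delta [ -7.64  -0.07 -47.86] turn -0.18 t 11.97
```

View pics/t7.png

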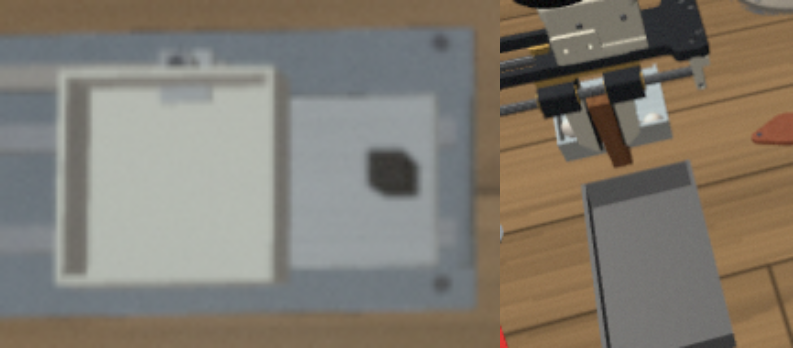

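The picture shows the box at its start position with the post right of it at crop (392,173), and the tray is empty with balls in the scoop. The wrist weight also fits five balls. Next I carry the scoop to the box.

Request:
{"op": "drive_tool", "data": {"deltas": "0 0 -0.4 0; -0.3 0 -1.3 0; -0.8 0 -3 0; -1.3 0 -5.5 0; -1.9 0 -8.5 0; -2.5 0 -12 0; -3.1 0 -15.5 0; -3.7 0 -19 0"}}

```text
time: 12.63
tool_pos: [0.5482, -0.0919, 0.2411]
tcp_rot: [0.005, 0.707, -0.707, -0.006]
ft_force: [1.3, 0.1, -2.2]
gripper_width: 0.193
```

Request:
{"op": "drive_tool", "data": {"deltas": "-0.6 0 -3.5 0; -1.2 0 -7 0; -1.8 0 -10.5 0; -2.4 0 -14 0; -3.0 0 -17.5 0; -3.6 0 -20.5 0; -4.1 0 -23 0; -4.5 0 -25 0"}}

```text
time: 13.3
tool_pos: [0.5967, 0.1583, 0.2409]
tcp_rot: [0.004, 0.707, -0.707, -0.005]
ft_force: [-0.6, -0.1, -1.8]
gripper_width: 0.193
```

Request:
{"op": "drive_tool", "data": {"deltas": "-0.2 0 -1.6 0; -0.4 0 -2.8 0; -0.5 0 -3.6 0; -0.6 0 -4.1 0; -0.7 0 -4.4 0; -0.7 0 -4.4 0; -0.7 0 -4.4 0"}}

```text
time: 13.88
tool_pos: [0.605, 0.1982, 0.2417]
tcp_rot: [-0.006, -0.707, 0.707, 0.006]
ft_force: [-0.0, -0.0, -1.6]
gripper_width: 0.197
```

```bash
python3 -c "
from h import *
to((.597,.2005,.242),-90);print(r.state()['ft_force'])
f=grab_frame('scene');save(f,'u8.png')
x=f['frame'].astype(int)
a=cv2.resize(f['frame'][90:300,380:560],None,fx=2.8,fy=2.8);cv2.imwrite('pics/s8.png',a[...,::-1])
print('post',ray(grab_frame('top'),255,244.5,.102))
"
```

```text
tcp [0.605  0.1982 0.2417] yawz -90.92 delta [ 0.8  -0.03 -0.21] turn -0.18 t 13.88
[-0.01271905 -0.00729597 -1.57825751]
post [0.52418658 0.07287831 0.102     ]
```

Request:
{"op": "drive_tool", "data": {"deltas": "0.3 0.5 0 0; 0.6 1 -0.1 0; 0.8 1.5 -0.2 0; 0.8 1.9 -0.2 0; 0.8 1.9 -0.2 0; 0.8 1.9 -0.2 0"}}

```text
time: 14.48
tool_pos: [0.5968, 0.201, 0.2223]
tcp_rot: [-0.005, -0.707, 0.707, 0.006]
ft_force: [-0.7, 0.7, -2.4]
gripper_width: 0.194
```

Request:
{"op": "drive_tool", "data": {"deltas": "0 0 0 0; 0 0 0 0; 0 0 0 0; 0 0 0 0; 0 0 0 0; 0 0 0 0; 0 0 0 0; 0 0 0 0", "force": 3}}

```text
time: 15.15
tool_pos: [0.597, 0.2011, 0.2228]
tcp_rot: [-0.005, -0.707, 0.707, 0.005]
ft_force: [1.2, 0.0, -0.6]
gripper_width: 0.197
```

```bash
cat > look.py <<'E'
from h import *
import sys
def blobs():
    s=r.state();print('tcp',s['tool_pos'].round(4),'F',s['ft_force'].round(2),'M',s['moment'].round(3),'g',round(s['gripper_width'],3))
    f=grab_frame('scene');x=f['frame'];h=cv2.cvtColor(x,cv2.COLOR_RGB2HSV)
    m=((h[...,0]<14)&(h[...,1]>100)&(h[...,2]>40)&(h[...,2]<150)).astype(np.uint8);m[:, :380]=0;m[:,560:]=0;m[:90]=0;m[235:]=0
    n,l,st,c=cv2.connectedComponentsWithStats(m)
    for i in range(1,n):
        if st[i,4]>40:
            p=np.argwhere(l==i)[:,::-1].astype(np.float32);print('brown',st[i].tolist(),cv2.minAreaRect(p))
    save(f,sys.argv[1])
blobs()
E
python3 look.py u9.png
```

```text
tcp [0.597  0.2011 0.2228] F [ 1.22  0.04 -0.63] M [ 0.039 -0.009  0.03 ] g 0.197
brown [541, 152, 19, 10, 61] ((550.0, 156.5), (9.0, 18.0), 90.0)
brown [512, 161, 22, 13, 163] ((522.5, 167.49998474121094), (12.163766860961914, 20.647212982177734), 86.42366790771484)
brown [477, 169, 20, 48, 515] ((486.2976379394531, 192.17611694335938), (13.676434516906738, 48.682289123535156), 8.365885734558105)
brown [541, 181, 19, 18, 216] ((551.5975952148438, 188.1656951904297), (21.230772018432617, 12.461540222167969), 22.61986541748047)
```

```bash
cat > tilt.py <<'E'
from h import *
s=r.state();f=grab_frame('scene');p=s['tool_pos']+[0,0,-.006]
for t in (-20,-10,0,10,20,30,40): # mouth down positive
    c,q=np.cos(np.radians(t)),np.sin(np.radians(t))
    T=lambda x,y,z:p+[x*c-z*q,y,z*c+x*q]
    print(t,proj(f,[T(9,-.0,-.085) if 0 else T(.009,0,-.085),T(-.009,0,-.085),T(-.009,.05,-.051),T(-.091,.05,-.083),T(-.091,-.05,-.083)]).round(0).tolist())
E
python3 tilt.py; python3 -c "
from h import *
f=cv2.imread('pics/u9.png');cv2.imwrite('pics/v9.png',cv2.resize(f[110:260,390:550],None,fx=4,fy=4,interpolation=2))"
```

```text
-20 [[471.0, 203.0], [468.0, 194.0], [499.0, 180.0], [474.0, 151.0], [427.0, 162.0]]
-10 [[475.0, 209.0], [471.0, 201.0], [501.0, 184.0], [474.0, 162.0], [428.0, 173.0]]
0 [[480.0, 215.0], [474.0, 208.0], [503.0, 188.0], [476.0, 173.0], [430.0, 184.0]]
10 [[484.0, 219.0], [479.0, 213.0], [506.0, 192.0], [478.0, 184.0], [432.0, 195.0]]
20 [[489.0, 223.0], [483.0, 218.0], [509.0, 195.0], [481.0, 194.0], [436.0, 205.0]]
30 [[494.0, 225.0], [488.0, 222.0], [512.0, 197.0], [486.0, 204.0], [440.0, 215.0]]
40 [[499.0, 226.0], [493.0, 224.0], [515.0, 199.0], [491.0, 213.0], [444.0, 225.0]]
```

View pics/v9.png

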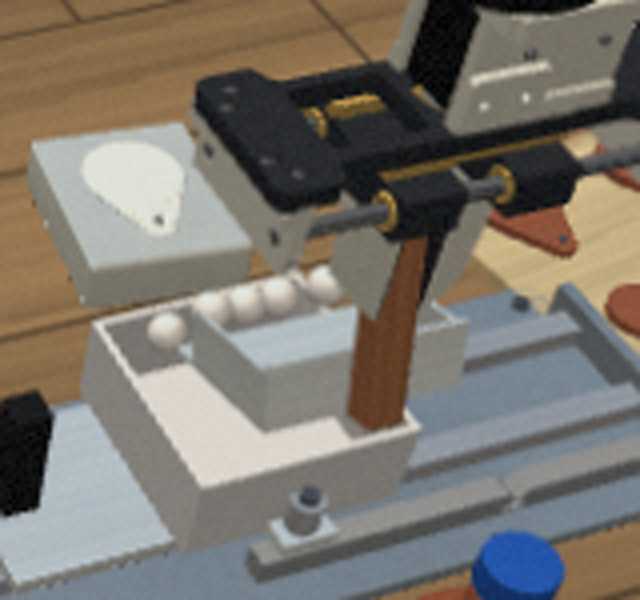

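This view shows the five balls rolling off the lip just above the middle of the box, at crop (170,330) to (325,285), with the scoop about 10-15° mouth-down. I'll hold still to let them fall.

Request:
{"op": "drive_tool", "data": {"deltas": "0 0 0 0; 0 0 0 0; 0 0 0 0; 0 0 0 0; 0 0 0 0; 0 0 0 0"}}

```text
time: 15.75
tool_pos: [0.5969, 0.201, 0.2227]
tcp_rot: [-0.005, -0.707, 0.707, 0.005]
ft_force: [0.3, -0.2, -1.2]
gripper_width: 0.195
```

```bash
python3 look.py u10.png; python3 - <<'E'
from h import *
f=grab_frame('scene');x=f['frame'].astype(int)
g=cv2.GaussianBlur(cv2.cvtColor(f['frame'],cv2.COLOR_RGB2GRAY),(0,0),1)
c=cv2.HoughCircles(cv2.resize(g[150:250,400:510],None,fx=4,fy=4,interpolation=2),cv2.HOUGH_GRADIENT,1,18,param1=60,param2=14,minRadius=14,maxRadius=24)
if c is not None:
    for u,v,q in c[0]:
        u,v=400+u/4,150+v/4;print((u.round(1),v.round(1)),'r',q/4,ray(f,u,v,.048).round(3),x[int(v),int(u)])
E
```

```text
tcp [0.5969 0.201  0.2227] F [ 0.33 -0.21 -1.24] M [ 0.013 -0.071 -0.022] g 0.195
brown [512, 161, 22, 14, 166] ((523.7130126953125, 165.08876037597656), (22.46154022216797, 11.615385055541992), 22.61986541748047)
brown [477, 169, 20, 49, 517] ((486.2362365722656, 192.5935516357422), (13.676434516906738, 49.526153564453125), 8.365885734558105)
brown [541, 181, 19, 18, 214] ((551.9000854492188, 188.20001220703125), (21.466251373291016, 12.074766159057617), 26.56505012512207)
(np.float32(431.4), np.float32(203.9)) r 4.7 [0.484 0.182 0.048] [218 212 198]
(np.float32(472.1), np.float32(218.9)) r 4.7 [0.549 0.241 0.048] [218 214 203]
(np.float32(465.4), np.float32(239.4)) r 4.325 [0.593 0.201 0.048] [96 94 92]
(np.float32(461.4), np.float32(158.1)) r 5.25 [0.371 0.316 0.048] [34 36 40]
(np.float32(482.9), np.float32(212.4)) r 5.85 [0.54  0.272 0.048] [98 62 36]
(np.float32(505.1), np.float32(171.1)) r 4.0 [0.443 0.388 0.048] [120 115 102]
(np.float32(440.4), np.float32(209.6)) r 4.325 [0.505 0.192 0.048] [221 214 206]
```

Request:
{"op": "drive_tool", "data": {"deltas": "0 0 0 0; 0 0 0 0; 0 -1 0 0; 0 -2.5 0 0; 0 -4 0 2; 0 -4 4 2; 0 -4 8 2; 0 -4 12 2", "force": 12}}

```text
time: 16.52
tool_pos: [0.595, 0.0804, 0.2639]
tcp_rot: [-0.067, -0.704, 0.704, 0.066]
ft_force: [1.5, -0.2, -1.2]
gripper_width: 0.193
```

Request:
{"op": "drive_tool", "data": {"deltas": "0 0 4 0; 0 0 8 0; 0 0 12 0; 0 0 16 0; 0 0 19 0; 0 0 21 0; 0 0 21 0; 0 0 21 0"}}

```text
time: 17.18
tool_pos: [0.5554, -0.1263, 0.2635]
tcp_rot: [-0.068, -0.704, 0.704, 0.068]
ft_force: [-0.3, 0.6, -1.5]
gripper_width: 0.191
```

```bash
python3 - <<'E'
from h import *
print(r.state()['ft_force'])
for n,(u0,u1,v0,v1) in(('scene',(400,510,160,260)),('top',(170,240,210,280))):
    f=grab_frame(n);save(f,n+'11.png');x=f['frame']
    g=cv2.cvtColor(x,cv2.COLOR_RGB2GRAY)
    h=cv2.resize(g[v0:v1,u0:u1],None,fx=6,fy=6,interpolation=2)
    c=cv2.HoughCircles(h,cv2.HOUGH_GRADIENT,1,30,param1=40,param2=15,minRadius=18,maxRadius=36)
    print(n)
    for u,v,q in (c[0] if c is not None else []):
        u,v=u0+u/6,v0+v/6;print((u.round(1),v.round(1)),'r',round(q/6,1),ray(f,u,v,.048)[:2].round(3),x[int(v),int(u)])
to((.58,-.1325,.26),-100.5)
E
python3 tilt.py
```

```text
[-0.25795218  0.58111896 -1.4593771 ]
scene
(np.float32(458.8), np.float32(196.9)) r 4.7 [0.483 0.247] [215 208 194]
(np.float32(439.2), np.float32(201.1)) r 5.0 [0.481 0.201] [192 185 173]
(np.float32(448.1), np.float32(198.6)) r 4.6 [0.481 0.223] [212 204 192]
(np.float32(431.2), np.float32(202.9)) r 4.0 [0.481 0.183] [224 223 211]
(np.float32(465.9), np.float32(239.1)) r 4.8 [0.593 0.202] [96 95 92]
(np.float32(467.4), np.float32(233.2)) r 5.0 [0.58  0.212] [69 75 85]
top
(np.float32(186.8), np.float32(265.1)) r 5.7 [0.481 0.25 ] [177 180 175]
(np.float32(206.6), np.float32(265.9)) r 5.2 [0.478 0.201] [178 182 182]
(np.float32(214.4), np.float32(264.4)) r 5.1 [0.482 0.181] [179 184 182]
(np.float32(198.2), np.float32(266.1)) r 5.0 [0.478 0.222] [178 181 180]
tcp [ 0.5557 -0.1245  0.2632] yawz -100.87 delta [-2.54  0.33  0.33] turn -0.07 t 17.28
-20 [[294.0, 213.0], [291.0, 203.0], [321.0, 188.0], [306.0, 156.0], [251.0, 168.0]]
-10 [[296.0, 220.0], [293.0, 211.0], [322.0, 193.0], [308.0, 168.0], [253.0, 180.0]]
0 [[299.0, 226.0], [296.0, 218.0], [324.0, 197.0], [310.0, 180.0], [256.0, 192.0]]
10 [[301.0, 231.0], [298.0, 225.0], [326.0, 201.0], [313.0, 191.0], [259.0, 204.0]]
20 [[303.0, 235.0], [301.0, 230.0], [328.0, 205.0], [316.0, 202.0], [262.0, 215.0]]
30 [[305.0, 238.0], [303.0, 234.0], [329.0, 207.0], [320.0, 213.0], [265.0, 226.0]]
40 [[307.0, 239.0], [305.0, 237.0], [331.0, 209.0], [323.0, 223.0], [268.0, 237.0]]
```

Both views show four balls lined up along the box's near wall. I'll look for the fifth by differencing against the first pictures.

```bash
python3 - <<'E'
from h import *
for n in('scene','top'):
    a=cv2.imread(f'pics/{n}0.png').astype(int);b=cv2.imread(f'pics/{n}11.png').astype(int)
    m=((b.min(2)>145)&((b-a).max(2)>25)).astype(np.uint8)
    k,l,st,c=cv2.connectedComponentsWithStats(m)
    print(n,[(c[i].round(0).tolist(),int(st[i,4]),b[l==i].mean(0).round(0).tolist()) for i in range(1,k) if st[i,4]>8])
f=cv2.imread('pics/top11.png')
g=f[258:271,180:228].astype(int).sum(2)//3
for row in g[::2]: print(' '.join(map(str,row[::2])))
E
```

```text
scene [([317.0, 102.0], 372, [183.0, 204.0, 211.0]), ([288.0, 132.0], 55, [166.0, 185.0, 192.0]), ([315.0, 139.0], 36, [153.0, 170.0, 177.0]), ([312.0, 200.0], 190, [181.0, 181.0, 173.0]), ([276.0, 204.0], 185, [184.0, 184.0, 176.0]), ([459.0, 194.0], 31, [189.0, 200.0, 202.0]), ([439.0, 198.0], 84, [194.0, 204.0, 206.0])]
top [([321.0, 215.0], 164, [160.0, 175.0, 175.0]), ([354.0, 244.0], 50, [157.0, 155.0, 149.0]), ([353.0, 257.0], 13, [153.0, 152.0, 147.0])]
113 107 118 177 177 178 178 178 180 179 179 178 179 178 177 180 177 177 178 178 179 179 178 178
114 107 112 155 149 163 178 178 176 165 174 177 174 166 176 174 137 146 153 177 174 148 153 169
111 106 113 161 165 146 174 165 143 151 140 157 143 150 143 151 159 173 163 151 144 165 167 166
113 108 146 178 180 166 156 149 172 177 168 129 171 178 167 132 175 181 173 156 157 180 179 172
110 105 122 174 177 164 174 149 176 179 171 159 174 181 171 169 167 174 169 175 164 173 175 168
151 152 154 171 169 175 177 172 171 175 170 174 174 175 170 176 175 171 175 176 176 173 173 171
147 147 148 147 147 140 140 142 140 142 141 139 135 133 133 134 133 133 130 125 125 125 126 126
```

The brightness profile shows five balls (columns 187, 198, 206, 214 and 223), so all five are in the box. Next I set the scoop down here, since the bench is free.

Request:
{"op": "drive_tool", "data": {"deltas": "0 3 0 0; 0 6 0 0; 0 9 0 0; 0 11.5 0 0; 0 13 0 0; 0 14 0 0; 0 14 0 0"}}

```text
time: 17.92
tool_pos: [0.5547, -0.1238, 0.1208]
tcp_rot: [0.065, 0.704, -0.704, -0.068]
ft_force: [-0.4, -0.0, -1.1]
gripper_width: 0.199
```

Request:
{"op": "drive_tool", "data": {"deltas": "0 0.5 0 0; 0 1 0 0; 0 1.5 0 0; 0 2 0 0; 0 2.4 0 0; 0 2.8 0 0; 0 3.2 0 0; 0 3.4 0 0", "force": 5}}

```text
time: 18.58
tool_pos: [0.5552, -0.1252, 0.0883]
tcp_rot: [-0.067, -0.704, 0.704, 0.067]
ft_force: [1.7, 0.2, 2.2]
gripper_width: 0.193
```

Request:
{"op": "drive_tool", "data": {"deltas": "0 0.1 0 0; 0 0.2 0 0; 0 0.3 0 0; 0 0.4 0 0; 0 0.4 0 0; 0 0.4 0 0"}}

```text
time: 19.08
tool_pos: [0.555, -0.1251, 0.0844]
tcp_rot: [0.067, 0.704, -0.704, -0.067]
ft_force: [0.4, 0.1, 0.7]
gripper_width: 0.194
```

```bash
python3 tilt.py; python3 - <<'E'
from h import *
print(r.state()['ft_force'],r.state()['tool_pos'])
f=grab_frame('scene');save(f,'u12.png');x=f['frame'];h=cv2.cvtColor(x,cv2.COLOR_RGB2HSV)
m=((h[...,0]<14)&(h[...,1]>100)&(h[...,2]>40)&(h[...,2]<150)).astype(np.uint8)
k,l,st,c=cv2.connectedComponentsWithStats(m)
for i in range(1,k):
    if st[i,4]>60 and 250<c[i][0]<360 and 180<c[i][1]<340: 
        p=np.argwhere(l==i)[:,::-1];print('brown',st[i].tolist(), 'bottom px',p[p[:,1]==p[:,1].max()].mean(0))
E
```

```text
-20 [[299.0, 275.0], [297.0, 266.0], [322.0, 255.0], [309.0, 224.0], [262.0, 235.0]]
-10 [[301.0, 281.0], [299.0, 273.0], [323.0, 259.0], [311.0, 233.0], [264.0, 245.0]]
0 [[303.0, 287.0], [301.0, 280.0], [325.0, 263.0], [313.0, 243.0], [267.0, 255.0]]
10 [[306.0, 292.0], [303.0, 286.0], [326.0, 267.0], [315.0, 253.0], [269.0, 265.0]]
20 [[307.0, 296.0], [305.0, 291.0], [328.0, 270.0], [318.0, 262.0], [272.0, 275.0]]
30 [[309.0, 300.0], [307.0, 296.0], [329.0, 273.0], [321.0, 272.0], [274.0, 284.0]]
40 [[311.0, 302.0], [309.0, 299.0], [330.0, 275.0], [324.0, 281.0], [277.0, 294.0]]
[ 1.1782457  -0.64794976 -1.002857  ] [ 0.5549387  -0.12505046  0.08439132]
brown [294, 249, 13, 37, 339] bottom px [301.2 285. ]
```

Request:
{"op": "drive_tool", "data": {"deltas": "0 0 0 0; 0 0 0 0; 0 0 0 0; 0 0 0 0; 0 0 0 0; 0 0 0 0; 0 0 0 0; 0 0 0 0", "gripper": 1}}

```text
time: 19.85
tool_pos: [0.5554, -0.1252, 0.0847]
tcp_rot: [-0.067, -0.704, 0.704, 0.067]
ft_force: [0.3, -0.2, 0.1]
gripper_width: 0.724
```

Request:
{"op": "drive_tool", "data": {"deltas": "0 0 0 0; 0 -2 0 0; 0 -4 0 0; 0 -7 0 0; 0 -10 0 0; 0 -13 0 0; 0 -13 0 0; 0 -13 0 0"}}

```text
time: 20.52
tool_pos: [0.5562, -0.1254, 0.2166]
tcp_rot: [-0.068, -0.703, 0.704, 0.066]
ft_force: [0.3, 0.4, -0.7]
gripper_width: 1.001
```

```bash
python3 - <<'E'
from h import *
f=grab_frame('scene');save(f,'u13.png');x=f['frame'];h=cv2.cvtColor(x,cv2.COLOR_RGB2HSV)
m=((h[...,0]<14)&(h[...,1]>100)&(h[...,2]>40)&(h[...,2]<150)).astype(np.uint8)
k,l,st,c=cv2.connectedComponentsWithStats(m)
for i in range(1,k):
    if st[i,4]>60 and 240<c[i][0]<360 and 180<c[i][1]<340: 
        p=np.argwhere(l==i)[:,::-1];print('brown',st[i].tolist(),'bot',p[p[:,1]==p[:,1].max()].mean(0),'top',p[p[:,1]==p[:,1].min()].mean(0))
b=np.array([.555,-.125]);sx=np.array([np.cos(np.radians(-10.6)),np.sin(np.radians(-10.6))]);n=np.array([-sx[1],sx[0]])
print('expect foot rear, top rear/front',proj(f,[[*(b+.009*sx),0],[*(b+.009*sx),.112],[*(b-.009*sx),.112]]).round(0).tolist())
t=grab_frame('top');save(t,'t13.png')
p=ray(t,255,244.5,.1);to((.5255,.0745,.2),-90)
E
```

```text
brown [267, 193, 31, 17, 378] bot [285. 209.] top [291.33333333 193.        ]
brown [294, 243, 13, 44, 373] bot [300. 286.] top [300.25 243.  ]
expect foot rear, top rear/front [[302.0, 285.0], [299.0, 249.0], [298.0, 241.0]]
tcp [ 0.5549 -0.125   0.2138] yawz -100.89 delta [  6.65   1.4  -19.03] turn -2.18 t 20.62
```

The scoop stands upright: its bar foot is at (300,286) and its top at row 243, as expected. Now I go to the post, estimating the notch distance from the earlier view.

Request:
{"op": "drive_tool", "data": {"deltas": "1 0 -4 -1; 2.5 0 -8 -2; 4 0 -12 -2; 5.5 0 -16 -2; 6.7 0.5 -19 -2; 6.7 1 -19 -2; 6.7 1 -19 -2; 6.7 1 -19 -2", "gripper": 0.55}}

```text
time: 21.28
tool_pos: [0.525, 0.0738, 0.2034]
tcp_rot: [-0.004, -0.707, 0.707, 0.006]
ft_force: [-0.4, 0.4, -0.1]
gripper_width: 0.55
```

```bash
python3 - <<'E'
from h import *
to((.5255,.0745,.085),-90.9)
f=grab_frame('scene');print('notch',ray(f,517.5,232.5,.023),'at',ray(f,517.5,234,.026))
x=cv2.imread('pics/u13.png')
print('post cols at rows');g=x.astype(int).sum(2)
m=(g[200:250,380:410]<140);ys,xs=np.nonzero(m);print(len(xs),380+xs.min(),380+xs.max(),200+ys.min(),200+ys.max())
q=[]
for p in([.5255,.0745]),:
    print(proj(f,[[p[0]+a,p[1]+b,z] for a,b,z in((-.01,-.01,.102),(-.01,.01,.102),(.01,.01,.102),(.01,-.01,.102),(.01,-.01,.034),(.01,.01,.034))]).round(0).tolist())
E
```

```text
tcp [0.525  0.0738 0.2034] yawz -90.85 delta [-0.08 11.84 -0.08] turn 0.01 t 21.28
notch [0.59431221 0.32884072 0.023     ] at [0.59979274 0.32409685 0.026     ]
post cols at rows
343 388 402 208 238
[[389.0, 209.0], [398.0, 207.0], [403.0, 214.0], [393.0, 216.0], [389.0, 239.0], [398.0, 237.0]]
```

Request:
{"op": "drive_tool", "data": {"deltas": "0 4 -0.1 0; 0 8 -0.1 0; 0 11 -0.1 0; 0 11.8 -0.1 0; 0 11.8 -0.1 0; 0 11.8 -0.1 0"}}

```text
time: 21.83
tool_pos: [0.5265, 0.0742, 0.0876]
tcp_rot: [-0.006, -0.707, 0.707, 0.006]
ft_force: [0.6, -0.1, 1.1]
gripper_width: 0.552
```

Request:
{"op": "drive_tool", "data": {"deltas": "0 0 0 0; 0 0 0 0; 0 0 0 0; 0 0 0 0; 0 0 0 0; 0 0 0 0; 0 0 0 0; 0 0 0 0", "gripper": 0, "force": 40}}

```text
time: 22.5
tool_pos: [0.5259, 0.0753, 0.0875]
tcp_rot: [-0.006, -0.707, 0.707, 0.005]
ft_force: [-0.6, 1.6, 6.0]
gripper_width: 0.22
```

```bash
python3 -c "
from h import *
print(r.state()['ft_force'],r.state()['gripper_width']);to((.527,.2,.085),-90.9)"
```

```text
[-0.56677622  1.55400973  6.04070739] 0.21970660029356176
tcp [0.5259 0.0753 0.0875] yawz -90.83 delta [  0.07   0.24 -12.47] turn 0.01 t 22.5
```

Request:
{"op": "drive_tool", "data": {"deltas": "0 0 -0.5 0; 0 0 -1.2 0; 0 0 -2 0; 0 0 -3 0; 0 0 -4 0; 0 0 -5 0; 0 0 -5.7 0; 0 0 -6 0"}}

```text
time: 23.17
tool_pos: [0.5257, 0.135, 0.0874]
tcp_rot: [-0.005, -0.707, 0.708, 0.005]
ft_force: [-5.7, -7.3, 10.8]
gripper_width: 0.221
```

Request:
{"op": "drive_tool", "data": {"deltas": "0 0 -0.6 0; 0 0 -1.2 0; 0 0 -1.8 0; 0 0 -2.4 0; 0 0 -3.0 0; 0 0 -3.4 0; 0 0 -3.8 0; 0 0 -4 0"}}

```text
time: 23.83
tool_pos: [0.5256, 0.1744, 0.0874]
tcp_rot: [-0.004, -0.706, 0.708, 0.006]
ft_force: [-9.2, -7.0, 12.1]
gripper_width: 0.217
```

Request:
{"op": "drive_tool", "data": {"deltas": "0 0 -0.2 0; 0 0 -0.4 0; 0 0 -0.6 0; 0 0 -0.6 0"}}

```text
time: 24.17
tool_pos: [0.5256, 0.181, 0.0874]
tcp_rot: [-0.004, -0.707, 0.707, 0.006]
ft_force: [-9.6, 0.2, 11.3]
gripper_width: 0.216
```

Request:
{"op": "drive_tool", "data": {"deltas": "0 0 -0.1 0; 0 0 -0.2 0; 0 0 -0.3 0; 0 0 -0.3 0"}}

```text
time: 24.5
tool_pos: [0.5256, 0.1835, 0.0874]
tcp_rot: [-0.004, -0.707, 0.708, 0.006]
ft_force: [-7.9, -2.2, 12.4]
gripper_width: 0.217
```

```bash
cat > pl.py <<'E'
from h import *
print(r.state()['ft_force']);to((.527,.2,.085),-90.9)
f=grab_frame('scene');x=f['frame'];cv2.imwrite('pics/pl.png',x[...,::-1])
y=r.state()['tool_pos'][1]+.125
# plunger tip region: compare darkness profile of notch vs plunger along the bar
pts=np.array([[.597,yy,.026] for yy in np.arange(.27,.40,.004)]);uv=proj(f,pts)
print('plunger y est',round(y,4),[(int(1000*p[1]),int(x[int(v),int(u)].mean())) for p,(u,v) in zip(pts,uv)])
E
python3 pl.py
```

```text
[-7.89941983 -2.18429376 12.38862823]
tcp [0.5256 0.1835 0.0874] yawz -90.83 delta [-0.12  0.24 -1.65] turn 0.01 t 24.5
plunger y est 0.3086 [(270, 143), (274, 143), (278, 143), (282, 146), (286, 141), (290, 131), (294, 147), (298, 142), (302, 117), (306, 111), (310, 112), (314, 117), (318, 117), (322, 125), (326, 116), (330, 129), (334, 129), (338, 142), (342, 144), (346, 146), (350, 128), (354, 144), (358, 129), (362, 144), (366, 137), (370, 142), (374, 124), (378, 145), (382, 133), (386, 144), (390, 144), (394, 123), (398, 141)]
```

Request:
{"op": "drive_tool", "data": {"deltas": "0 0 -0.2 0; 0 0 -0.4 0; 0 -0.03 -0.6 0; 0 -0.05 -0.6 0"}}

```text
time: 24.88
tool_pos: [0.5255, 0.1899, 0.0875]
tcp_rot: [-0.004, -0.707, 0.707, 0.006]
ft_force: [-8.1, 0.7, 6.4]
gripper_width: 0.219
```

Request:
{"op": "drive_tool", "data": {"deltas": "0 0 -0.1 0; 0 0 -0.2 0; 0 0 -0.2 0"}}

```text
time: 25.13
tool_pos: [0.5256, 0.1916, 0.0875]
tcp_rot: [-0.004, -0.707, 0.708, 0.006]
ft_force: [-8.7, -2.3, 8.5]
gripper_width: 0.217
```

Request:
{"op": "drive_tool", "data": {"deltas": "0 0 -0.1 0; 0 0 -0.2 0; 0 0 -0.2 0"}}

```text
time: 25.38
tool_pos: [0.5256, 0.1934, 0.0875]
tcp_rot: [-0.004, -0.706, 0.708, 0.006]
ft_force: [-8.7, -3.3, 9.2]
gripper_width: 0.215
```

Request:
{"op": "drive_tool", "data": {"deltas": "0 0 -0.1 0; 0 0 -0.2 0; 0 0 -0.2 0"}}

```text
time: 25.63
tool_pos: [0.5255, 0.1955, 0.0875]
tcp_rot: [-0.004, -0.707, 0.708, 0.006]
ft_force: [-8.7, -3.2, 8.9]
gripper_width: 0.215
```

Request:
{"op": "drive_tool", "data": {"deltas": "0 0 -0.1 0; 0 0 -0.15 0; 0 0 -0.15 0"}}

```text
time: 25.88
tool_pos: [0.5255, 0.1967, 0.0874]
tcp_rot: [-0.004, -0.706, 0.708, 0.007]
ft_force: [-8.8, -5.1, 8.9]
gripper_width: 0.219
```

Request:
{"op": "drive_tool", "data": {"deltas": "0 0 -0.1 0; 0 0 -0.15 0; 0 0 -0.15 0"}}

```text
time: 26.13
tool_pos: [0.5255, 0.1983, 0.0875]
tcp_rot: [-0.004, -0.706, 0.708, 0.007]
ft_force: [-8.7, -5.3, 9.2]
gripper_width: 0.216
```

Request:
{"op": "drive_tool", "data": {"deltas": "0 0 -0.1 0; 0 0 -0.15 0; 0 0 -0.15 0"}}

```text
time: 26.38
tool_pos: [0.5255, 0.2004, 0.0875]
tcp_rot: [-0.004, -0.707, 0.707, 0.007]
ft_force: [-9.4, -0.8, 8.9]
gripper_width: 0.215
```

Request:
{"op": "drive_tool", "data": {"deltas": "0 0 -0.1 0; 0 0 -0.1 0; 0 0 -0.1 0"}}

```text
time: 26.63
tool_pos: [0.5255, 0.202, 0.0874]
tcp_rot: [-0.004, -0.707, 0.707, 0.006]
ft_force: [-9.3, 2.3, 7.2]
gripper_width: 0.219
```

```bash
python3 -c "
from h import *
for i in range(4):
    grab_frame('top');s=r.state();print(s['time'],s['ft_force'].round(2),s['tool_pos'].round(4))"; python3 pl.py
```

```text
26.6833 [-8.5   2.54  8.17] [0.5255 0.2021 0.0874]
26.7333 [-9.18  2.11  7.22] [0.5255 0.2021 0.0875]
26.7833 [-9.26  1.52  7.43] [0.5255 0.2021 0.0874]
26.8333 [-9.89  2.43  7.1 ] [0.5255 0.2021 0.0874]
[-9.8869065   2.42946039  7.09523365]
tcp [0.5255 0.2021 0.0874] yawz -90.82 delta [-0.15  0.24  0.21] turn 0.02 t 26.83
plunger y est 0.3271 [(270, 143), (274, 143), (278, 144), (282, 145), (286, 145), (290, 131), (294, 146), (298, 142), (302, 144), (306, 132), (310, 144), (314, 139), (318, 139), (322, 126), (326, 114), (330, 123), (334, 109), (338, 123), (342, 113), (346, 123), (350, 116), (354, 145), (358, 129), (362, 144), (366, 132), (370, 146), (374, 125), (378, 144), (382, 131), (386, 142), (390, 142), (394, 123), (398, 139)]
```

Fy has turned positive, so the slide is being pulled into the notch. I'll go on in small steps.

Request:
{"op": "drive_tool", "data": {"deltas": "0 0 -0.1 0; 0 0 -0.1 0; 0 0 -0.1 0"}}

```text
time: 27.13
tool_pos: [0.5255, 0.2032, 0.0874]
tcp_rot: [0.004, 0.707, -0.707, -0.006]
ft_force: [-8.3, 2.4, 7.3]
gripper_width: 0.216
```

Request:
{"op": "drive_tool", "data": {"deltas": "0 0 -0.1 0; 0 0 -0.1 0; 0 0 -0.1 0"}}

```text
time: 27.38
tool_pos: [0.5255, 0.2043, 0.0874]
tcp_rot: [0.004, 0.707, -0.707, -0.006]
ft_force: [-9.9, 3.0, 8.1]
gripper_width: 0.216
```

Request:
{"op": "drive_tool", "data": {"deltas": "0 0 -0.1 0; 0 0 -0.1 0; 0 0 -0.1 0"}}

```text
time: 27.63
tool_pos: [0.5255, 0.2053, 0.0874]
tcp_rot: [0.004, 0.707, -0.707, -0.006]
ft_force: [-9.6, 2.7, 7.8]
gripper_width: 0.218
```

Request:
{"op": "drive_tool", "data": {"deltas": "0 0 -0.05 0; 0 0 -0.05 0; 0 0 -0.05 0"}}

```text
time: 27.88
tool_pos: [0.5255, 0.2054, 0.0874]
tcp_rot: [-0.004, -0.707, 0.707, 0.006]
ft_force: [-9.9, 0.8, 8.7]
gripper_width: 0.217
```

Request:
{"op": "drive_tool", "data": {"deltas": "0 0 -0.05 0; 0 0 -0.05 0; 0 0 -0.05 0"}}

```text
time: 28.13
tool_pos: [0.5255, 0.2055, 0.0874]
tcp_rot: [-0.004, -0.707, 0.707, 0.007]
ft_force: [-10.1, -1.0, 8.6]
gripper_width: 0.218
```

Request:
{"op": "drive_tool", "data": {"deltas": "0 0 -0.05 0; 0 0 -0.05 0; 0 0 -0.05 0"}}

```text
time: 28.38
tool_pos: [0.5255, 0.2056, 0.0874]
tcp_rot: [-0.004, -0.707, 0.708, 0.007]
ft_force: [-10.0, -3.3, 8.5]
gripper_width: 0.214
```

The slide stays at y=0.2055 while the force reverses, so the ball is seated at the bottom of the notch. I'll ease the command back a little, check, and hand in.

Request:
{"op": "drive_tool", "data": {"deltas": "0 0 0.04 0; 0 0 0.06 0; 0 0 0.06 0; 0 0 0.06 0"}}

```text
time: 28.72
tool_pos: [0.5255, 0.2054, 0.0874]
tcp_rot: [-0.004, -0.707, 0.707, 0.007]
ft_force: [-9.2, -0.4, 8.2]
gripper_width: 0.219
```

```bash
python3 - <<'E'
from h import *
f=grab_frame('scene');x=f['frame'];h=cv2.cvtColor(x,cv2.COLOR_RGB2HSV)
m=((h[...,0]<14)&(h[...,1]>100)&(h[...,2]>40)&(h[...,2]<150)).astype(np.uint8);m[:, :285]=0;m[:,315:]=0;m[:235]=0;m[300:]=0
ys,xs=np.nonzero(m);print('bar px',xs.min(),xs.max(),ys.min(),ys.max())
g=cv2.cvtColor(x,cv2.COLOR_RGB2GRAY)[140:250,450:580];c=cv2.HoughCircles(cv2.resize(g,None,fx=6,fy=6,interpolation=2),cv2.HOUGH_GRADIENT,1,30,param1=40,param2=15,minRadius=18,maxRadius=36)
for u,v,q in c[0]:
    u,v=450+u/6,140+v/6;print(round(float(u)),round(float(v)),ray(f,u,v,.048)[:2].round(3),x[int(v),int(u)])
s=r.state();print(s['ft_force'],s['tool_pos'],s['joint_velocities'].round(3),s['gripper_width'],s['time'])
E
```

```text
bar px 294 306 243 286
547 187 [0.516 0.447] [143  82  60]
554 213 [0.59  0.412] [80 83 84]
467 185 [0.456 0.282] [102  90  66]
514 171 [0.448 0.409] [42 46 49]
485 190 [0.483 0.312] [24 26 28]
560 196 [0.549 0.457] [122  78  63]
524 218 [0.582 0.344] [69 72 84]
530 170 [0.458 0.444] [90 66 61]
464 177 [0.43  0.291] [124 121 108]
500 179 [0.463 0.362] [128 125 112]
522 224 [0.594 0.331] [94 93 90]
559 222 [0.613 0.406] [99 99 96]
526 240 [0.633 0.314] [117 131 143]
469 197 [0.491 0.267] [120 115 105]
492 180 [0.46  0.343] [121 117 112]
453 218 [0.536 0.205] [11  8  7]
499 144 [0.353 0.428] [218 208 188]
[-9.27463224 -0.42217042  8.66627029] [0.52548402 0.20547002 0.08743024] [ 0.     0.001  0.    -0.001 -0.001 -0.   ] 0.2182288846695075 28.7667
```

```bash
python3 -c "
from rig import r
print(r.close_job())"
```

```text
the job is handed in; nothing more can be done
None
```

I handed the job in at about 29 s of robot time, with the fingers still holding the post and the spring ball in the notch. `close_job` gave no verdict.

**Scooping and tipping:** The tool can only turn about the vertical. I tilted the scoop mouth-up by levering its foot on the tray floor while the bar pivoted in the grip. Over the box I let it swing mouth-down by loosening the grip. After tipping, four balls showed clearly in both cameras, in a row along the near wall. A brightness profile across that row showed a fifth.

**Scoop:** It stands on the bench, released. In the last picture its bar foot and top were within 2 to 3 pixels of where an upright scoop would appear.

**Slide:** The force along the rail turned to a forward pull of 2 to 3 N. The slide then stayed put at TCP y = 0.2055 m while the force reversed. I eased the command back until that force was about -0.4 N. The slide was then at rest and held with the grip set to 40 N.

**Checks that failed or fell short:**
- The final picture could not confirm the balls in the box; the circle search found none. I think the gripper hid them, so the ball count rests on the check just after tipping.
- My first attempt to level the scoop failed because its foot slid, and I redid it in the tray.
- About 9 N sideways and 8 N upward stayed on the wrist while holding the post, from slight misalignment.

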